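Loosen the die ring of a clay extruder by counted turns

TASK

The knurled ring on the mouth of the upright clay extruder has been screwed down past its red line. Roll a fingertip along its knurled rim, anticlockwise seen from above, until its white mark first comes round to the red line, then give it exactly two full turns more, so that the white mark stands at the red line again. Touch the ring with the fingers only, leave the beaker, the tub, the brass ring and the wooden rib where they are, and finish clear of everything.

Things in the scene. Friction and masses are not known exactly. Their poses are not given: they have to be found in the camera images.
- extruder: clay extruder barrel standing upright, fixed to the bench: round wooden foot 144 mm across and 30 mm high, aluminium barrel 87 mm across, a steel flange 93 mm across at 132 to 138 mm, then the knurled ring. Origin at the centre of the foot's underside, on the bench; z up the barrel; the red line lies in the direction of its x axis, which may point anywhere.
- ring_center (a point): point on the ring's axis half-way up the ring when ring is 0. The ring: dark steel, 101 mm across over the knurls, 26 mm high (144 to 170 mm above the bench); its rim has 36 upright round ribs 2 mm proud of a 96 mm cylinder; flat top, radius 31 to 48 mm, round a fixed die plate 60 mm across with its face at 170 mm. Too wide to pinch; free to reach all round.
- red_line (a point): the red line, 14 by 6 mm, painted radially on the face of the fixed aluminium die plate, this point 26 mm from the axis
- white_mark (a point): middle of the white mark, a radial stripe of 14 by 6 mm on the flat top of the ring, 40 mm from the axis (one rib of the rim below it is white too); it turns with the ring
- ring (a joint): angle of the knurled ring in rad: 0 when the white mark is at the red line for the first time; it grows anticlockwise seen from above, 2 pi a turn; starts between -2.6 and -0.5. The ring climbs 3 mm a turn, turns both ways against a steady friction of 0.12 N m (2.5 N at the rim), has no spring and stays where it is left.
- beaker: terracotta beaker, loose, open, 72 mm across the rim, 85 mm high; origin at the centre of its underside
- tub: closed grey tub with white lid, loose, 80 mm across, 80 mm high; origin at the centre of its underside
- spare_ring: brass ring lying flat, loose, 68 mm across, 14 mm high; origin at the centre of its underside
- rib: dark wooden throwing rib, a flat board 100 x 50 x 12 mm lying loose; origin at the centre of its underside, x along its length

How it is judged:
On the way, in this order (a step that is already met when the one before it is completed fails the run):
1. the white mark has come round to the red line (value of joint ring above -0.2 rad), for 0.05 s.
2. the ring has made one full turn past the line (value of joint ring above 6.08319 rad), for 0.05 s.
At the end, for the whole second after the job is handed in: the ring stands two full turns past the first meeting of its white mark with the red line (joint 12.57 rad, within 0.3 rad or 17 degrees) and is at rest; beaker, tub, brass ring and rib are within 20 mm of where they were (value of joint ring between 12.2664 and 12.8664 rad and velocity of joint ring between -0.05 and 0.05 rad/s and distance of each of beaker, tub, spare_ring, rib from where it was at the start of the episode below 0.02 m); the robot touches nothing.
It fails at once if the beaker, the tub, the brass ring or the rib was pushed, lifted or carried off (distance of any of beaker, tub, spare_ring, rib from where it was at the start of the episode above 0.02 m).
It fails at once if the arm or the gripper body, not the fingers, pressed on the ring (contact force between the arm and ring above 2 N).
It fails at once if the ring was turned more than half a turn too far (value of joint ring above 15.708 rad).
It also fails if it takes over 72 s, if anything falls off the work surface, if the arm or the gripper's body presses on something with over 40 N, if the wrist force passes 120 N, or if a joint passes its speed limit or range.

ROBOT

A 7-joint arm with a two-finger parallel gripper is mounted at the origin on the work surface. World frame = base frame: x ahead of the robot, y to its left, z up, the work surface at z = 0. Lengths are in m, angles in rad, forces in N, time in s.
With the tool pointing down it reaches from about 0.425 to 0.95 m from the base axis. Payload 4.7 kg.
Tool frame: the origin (TCP) lies midway between the tips of the shut fingers; the grasp point (between the pads) lies behind it (grip_depth is the y of the grasp point in the tool frame, in m); y points along the fingers, x is the direction in which the jaws open and shut, and the axes are right-handed (so a half turn about y gives the same grasp; the last joint's range is limited). The gripper opens to 85 mm and grips with 20 to 120 N. Pads are 22 mm wide; open, the fingers measure 114 mm over their backs; the gripper's body (76 mm by 85 mm) begins 54 mm behind the grasp point. The pads swing forward as they close: fully open they stand 13 mm farther back than shut.
Start: joints at [1.315, 0.469, -0.049, 1.532, 0.024, 1.141, -0.082], TCP at [0.152, -0.658, 0.231] pointing down, gripper open.
Joint ranges: [-2.59, 2.59], [-0.33, 1.99], [-1.39, 1.29], [0.1, 2.45], [-1.04, 4.18], [0.21, 1.99], [-2.66, 2.66]. Speed limits (rad/s): [2.57, 2.57, 3.14, 3.14, 3.14, 3.14, 3.14].

INTERFACE

Orientations are given as a unit quaternion [w, x, y, z].
In Python, from cell import * gives the robot as it stands.
- The arm moves only by the shell command python3 -m handwheel 'ROWS' [FORCE]. ROWS is JSON, a list of rows, each a list of 3 entries, a list of its own where there are three numbers: the shift along the tool's x, y, z in mm, then the turn, a rotation vector about the tool's x, y, z in degrees, then the opening, from -1 (shut) to 1 (fully open), so that 0 is half open. A call has 1 to 8 rows; each row is the pose to reach, as a shift and turn from the pose commanded when the call began, along the tool's axes at that moment; what a row does not reach only later rows make up. A row lasts 1/10 s, in which the tool goes at most 50 mm and 8.59 degrees, less where a joint would pass 70% of its speed; a pose out of reach is approached as far as the arm can. A call with a gripper value outside its range is refused whole. The fingers move at their own pace and stop on an object; FORCE is the grip in N (left out, the last holds). Time passes only in rows, so rows that repeat a pose let the fingers close. It gives the time, the measured TCP pose, the force and the opening at its end, in the units of the state.
- get_state(): the state, without advancing time (a new reading comes with each control period).
- get_image(name): name is "scene" or "top"; returns the picture (400x640x3 uint8, red, green, blue); there is no depth.
- get_calibration(name): a dict with "vertical_fov" (degrees; the focal length in pixels is half the picture's height over the tangent of half this angle, whatever the lens; pixels are square), "cx", "cy" (the principal point, pixels), "R" (3x3) and "t" (3): a world point X has camera coordinates R X + t. Camera axes: x right, y down, z forward; pixel columns grow to the right and rows downward; lengths in m; the calibration is good to about 2 mm. A picture is of the moment at which its call begins. get_calibration takes no time and is no camera call.
- close_job(): hands the job in, once; it reports no verdict.
Trained networks look in the newest picture that a camera, given by its name, has taken for a name from the list of things; names that differ only in an ending like _2 or _b are one class to them, and where a whole thing is asked for, a point or a joint stands for the part that bears it (a point fixed in the world has none). Each returns a list of dicts, best first, with "p" (0 to 1); they miss things now and then, are a little off and sometimes report something else, mostly with a low value. They report only what shows in the picture. A call takes as long as a camera call.
- search_frame(camera, target): "xyz" ([x, y, z] in m, in world coordinates, good to about 4 mm: the middle of the surface that is visible of it).
The state is a dict: "time": time; "joints": joint angles; "qd": joint speeds; "effort": joint torques, N m; "position": TCP position; "tcp_rot": TCP orientation; "ft_force": force on the tool from outside, world axes, zero at the start; "torque": the same for the moment, N m; "finger_gap": finger opening in m.
Only numpy, scipy, OpenCV 4.12 (cv2) and the standard library are available. Lean on these libraries where they do the work, as an engineer would, in place of code of your own. Each camera call takes 0.05 s, during which the arm holds its last target.

## Working session

There is one attempt and no reset: what is moved stays moved. The work goes in short steps, Python scripts to look and compute and a shell command to move; the robot and the scene stay as the last step left them, time stands still between calls to the robot, and variables do not carry over. Pictures are saved under pics/ and viewed, and the job is handed in when it is done.

```bash
ls; mkdir -p pics; python3 - <<'E'
from cell import *
import cv2
for n in ("scene","top"):
    im=get_image(n); cv2.imwrite(f"pics/{n}0.png",im[:,:,::-1]); print(n,get_calibration(n))
for t in ["extruder","ring_center","red_line","white_mark","beaker","tub","spare_ring","rib"]:
    for c in ("scene","top"):
        print(t,c,search_frame(c,t)[:2])
print(get_state())
E
```

```text
pics
scene {'vertical_fov': 47.537024280738066, 'cx': 321.0621400242402, 'cy': 202.77065679662198, 'R': array([[-0.60245293,  0.79792407, -0.01917406],
       [ 0.45268763,  0.32180802, -0.83157291],
       [-0.65736168, -0.50966339, -0.55508454]]), 't': array([ 0.37965397, -0.18610751,  1.44989511])}
top {'vertical_fov': 47.48489999802969, 'cx': 318.33403015036805, 'cy': 202.3348983018493, 'R': array([[ 0.02874146, -0.9995695 , -0.00589507],
       [-0.98055617, -0.02704846, -0.19436557],
       [ 0.19412244,  0.0113668 , -0.98091145]]), 't': array([2.51196794e-04, 6.39947116e-01, 1.01569961e+00])}
extruder scene [{'xyz': [0.6203, 0.0939, 0.085], 'p': 0.57}]
extruder top [{'xyz': [0.5771, 0.0617, 0.1669], 'p': 0.76}]
ring_center scene [{'xyz': [0.6266, 0.0842, 0.0814], 'p': 0.65}]
ring_center top [{'xyz': [0.5788, 0.0656, 0.1663], 'p': 0.76}]
red_line scene [{'xyz': [0.6248, 0.0901, 0.0826], 'p': 0.77}, {'xyz': [0.75, 0.0426, 0.0145], 'p': 0.23}]
red_line top [{'xyz': [0.577, 0.0594, 0.1647], 'p': 0.74}]
white_mark scene [{'xyz': [0.6134, 0.0873, 0.1679], 'p': 0.76}, {'xyz': [0.6288
[... 761 characters left out ...]
1941, 0.0104], 'p': 0.82}]
{'time': 0.9, 'joints': array([ 1.31512485,  0.46857063, -0.04862154,  1.53248229,  0.02411003,
        1.14100585, -0.08231204]), 'qd': array([-0.00040912,  0.00032374,  0.00018615, -0.00030963,  0.00048892,
       -0.00162769, -0.00024802]), 'effort': array([ 6.86035801e-04, -5.10152829e+01, -4.61904821e-02, -2.38014632e+01,
        1.08271505e-02,  8.99490460e-04,  1.03327341e-06]), 'position': array([ 0.15182263, -0.65772919,  0.23136225]), 'tcp_rot': array([-0.55335143,  0.55337945, -0.44017017,  0.44025403]), 'ft_force': array([ 0.09266123, -0.4940558 , -0.19023642]), 'torque': array([ 0.01855886, -0.02230803, -0.00638369]), 'finger_gap': 0.08558270991419836}
```

```bash
python3 - <<'E'
import cv2
a=cv2.imread('pics/top0.png'); 
cv2.imwrite('pics/top0c.png',cv2.resize(a[100:250,180:380],None,fx=4,fy=4,interpolation=cv2.INTER_CUBIC))
E
```

```text
(no output)
```

View pics/top0.png

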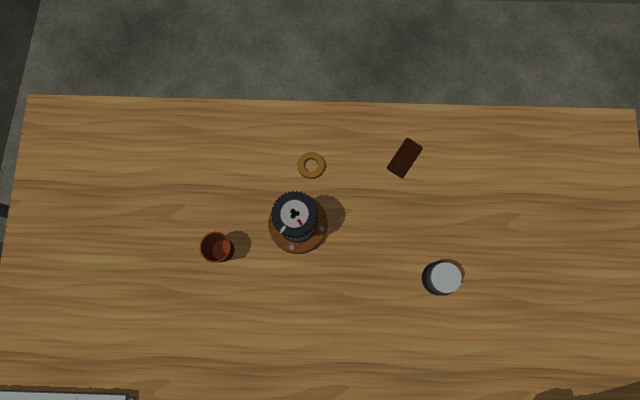

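View pics/scene0.png

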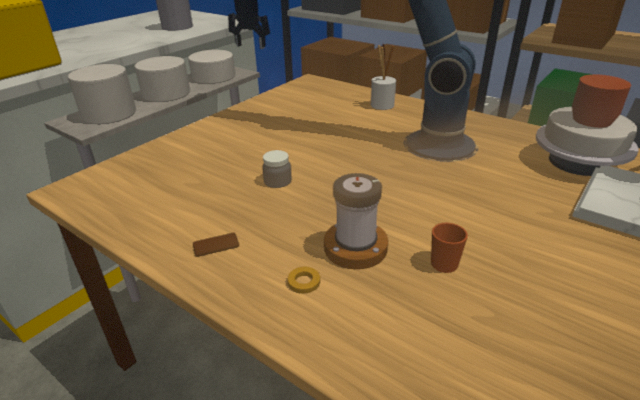

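```bash
ls pics
```

```text
scene0.png
top0.png
top0c.png
```

View pics/top0c.png

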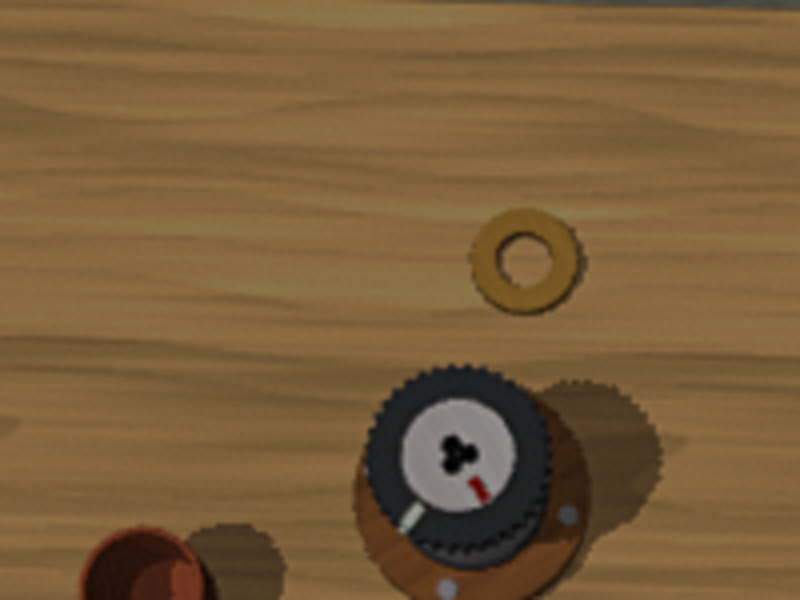

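```bash
cat > h.py <<'E'
import numpy as np, cv2
from scipy.spatial.transform import Rotation as R
from cell import *
def f(c): return 200/np.tan(np.radians(c["vertical_fov"])/2)
def ray(c,u,v,z):
    d=c["R"].T@np.array([(u-c["cx"])/f(c),(v-c["cy"])/f(c),1.]); o=-c["R"].T@c["t"]
    return o+d*(z-o[2])/d[2]
def proj(c,X):
    p=c["R"]@np.asarray(X)+c["t"]; return f(c)*p[0]/p[2]+c["cx"],f(c)*p[1]/p[2]+c["cy"]
def rect(c,im,z,ctr,half=0.07,ppm=4000):
    n=int(2*half*ppm); # metric orthophoto: col -> -y, row -> -x
    q=[(0,0),(n,0),(n,n),(0,n)]
    w=[(ctr[0]+half-r/ppm,ctr[1]+half-cc/ppm,z) for cc,r in q]
    H=cv2.getPerspectiveTransform(np.float32([proj(c,X) for X in w]),np.float32(q))
    return cv2.warpPerspective(im,H,(n,n),flags=cv2.INTER_CUBIC)
def rot(q): return R.from_quat([q[1],q[2],q[3],q[0]])
E
cat > m.py <<'E'
from h import *
import sys
tag=sys.argv[1]; z=float(sys.argv[2])
c0=np.array([0.578,0.064]);out=[]
for n in ("top","scene"):
    c=get_calibration(n); im=get_image(n)[:,:,::-1].copy()
    o=rect(c,im,z,c0); out.append(o)
    b=o.astype(int);B,G,Rr=b[...,0],b[...,1],b[...,2]
    def w(px,py): return c0+0.07-np.array([py,px])/4000
    plate=((b.min(2)>85)&(abs(Rr-B)<35)).astype(np.uint8)
    k,l,s,ce=cv2.connectedComponentsWithStats(plate)
    for i in np.argsort(-s[1:,4])[:4]+1: print(n,"pale",s[i].tolist(),w(*ce[i]).round(4))
    red=((Rr>90)&(Rr>2.2*G)&(Rr>2.2*B)).astype(np.uint8)
    k,l,s,ce=cv2.connectedComponentsWithStats(red)
    for i in np.argsort(-s[1:,4])[:2]+1: print(n,"red",s[i].tolist(),w(*ce[i]).round(4))
cv2.imwrite(f"pics/{tag}.png",cv2.resize(np.hstack(out),(800,400),interpolation=cv2.INTER_AREA))
s=get_state();print(s["time"],s["position"].round(4),rot(s["tcp_rot"]).as_matrix().round(3).tolist(),s["joints"].round(2))
E
python3 m.py r0 0.1695
```

```text
top pale [146, 97, 240, 242, 38868] [0.5944 0.0685]
top pale [147, 324, 50, 64, 1581] [0.5594 0.0913]
top pale [235, 484, 36, 41, 1140] [0.522  0.0708]
top red [291, 267, 41, 50, 883] [0.5754 0.056 ]
scene pale [143, 103, 255, 288, 46236] [0.59   0.0682]
scene pale [0, 0, 18, 18, 268] [0.6462 0.132 ]
scene pale [0, 30, 7, 9, 47] [0.6395 0.1333]
1.0 [ 0.1518 -0.6577  0.2313] [[0.225, 0.0, 0.974], [-0.974, -0.0, 0.225], [0.0, -1.0, 0.0]] [ 1.32  0.47 -0.05  1.53  0.02  1.14 -0.08]
```

View pics/r0.png

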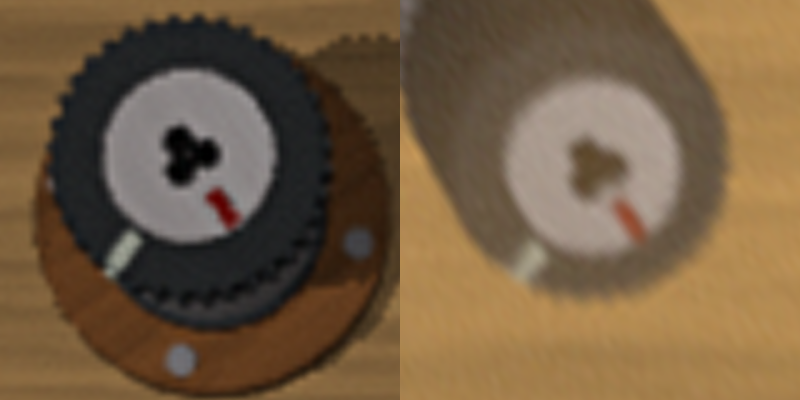

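The top view rectified at 170 mm puts the die-plate centre at about (0.593, 0.067), with white at about 145° and the red line at about 212°. That makes the ring roughly -1.16 rad. I'll shut the fingers and move to the far side of the ring at a safe height.

```bash
python3 -m handwheel '[[[0,-30,0],[0,0,0],-1],[[-607,-30,667],[0,0,0],-1],[[-607,-30,667],[0,0,0],-1],[[-607,-30,667],[0,0,0],-1],[[-607,-30,667],[0,0,0],-1],[[-607,-30,667],[0,0,0],-1],[[-607,-30,667],[0,0,0],-1],[[-607,-30,667],[0,0,0],-1]]' 40
```

```text
time: 1.8
position: [0.3519, -0.3682, 0.2617]
tcp_rot: [-0.553, 0.553, -0.44, 0.441]
ft_force: [0.6, -0.3, 0.5]
finger_gap: 0.0003
```

```bash
python3 -m handwheel '[[[-370,0,407],[0,0,0],-1],[[-370,0,407],[0,0,0],-1],[[-370,0,407],[0,0,0],-1],[[-370,0,407],[0,0,0],-1],[[-370,0,407],[0,0,0],-1],[[-370,0,407],[0,0,0],-1],[[-370,0,407],[0,0,0],-1],[[-370,0,407],[0,0,0],-1]]'; python3 -c "
from h import *
s=get_state();print(s['position'],s['joints'].round(2),rot(s['tcp_rot']).as_matrix().round(3))"
```

```text
time: 2.6
position: [0.5799, -0.0397, 0.2616]
tcp_rot: [0.553, -0.553, 0.44, -0.441]
ft_force: [0.9, -0.4, 0.6]
finger_gap: -0.0001
[ 0.57992165 -0.03968947  0.2616183 ] [ 0.35  0.33 -0.45  1.71  0.15  1.14 -1.49] [[ 0.224  0.001  0.974]
 [-0.974 -0.     0.224]
 [ 0.001 -1.     0.001]]
```

```bash
python3 -m handwheel '[[[-102,0,111],[0,0,0],-1],[[-102,0,111],[0,0,0],-1],[[-102,0,111],[0,0,0],-1],[[-102,0,111],[0,0,0],-1],[[-102,0,111],[0,0,0],-1],[[-102,0,111],[0,0,0],-1]]'; python3 m.py r1 0.1695
```

```text
time: 3.2
position: [0.664, 0.0815, 0.2611]
tcp_rot: [-0.553, 0.553, -0.44, 0.441]
ft_force: [0.1, -0.9, -0.5]
finger_gap: -0.0
scene pale [140, 102, 259, 290, 48152] [0.5898 0.0683]
scene pale [0, 0, 19, 41, 521] [0.6438 0.1324]
3.3 [0.6639 0.0809 0.2615] [[0.222, 0.0, 0.975], [-0.975, -0.001, 0.222], [0.001, -1.0, -0.0]] [ 0.13  0.48 -0.46  1.49  0.22  1.22 -1.71]
```

```bash
python3 - <<'E'
from h import *
for n in("top","scene"): cv2.imwrite(f"pics/{n}1.png",get_image(n)[60:360,160:560,::-1])
a=[cv2.imread(f"pics/{n}1.png") for n in("top","scene")]; cv2.imwrite("pics/b1.png",np.hstack(a))
E
```

```text
(no output)
```

View pics/b1.png

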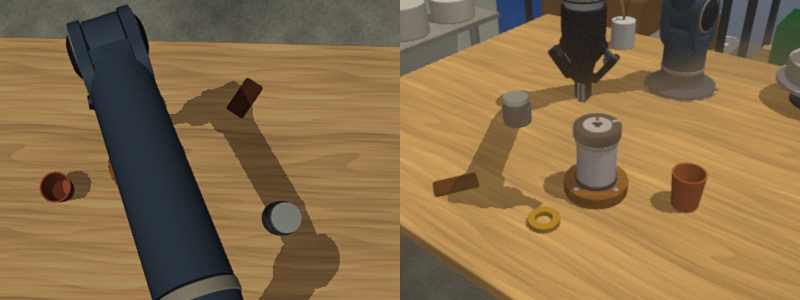

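View pics/r1.png

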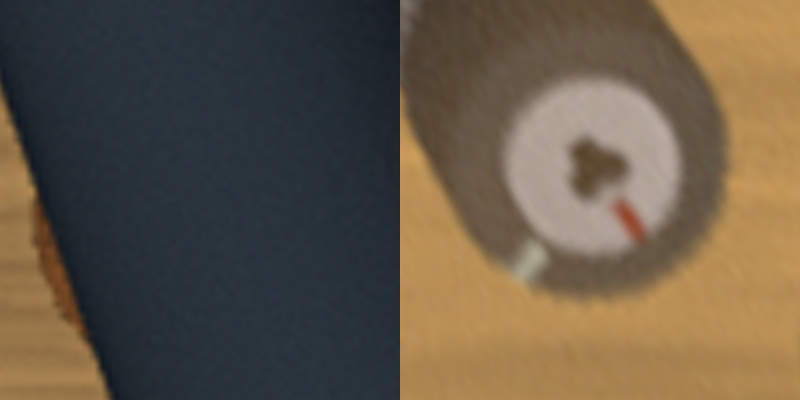

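```bash
python3 - <<'E'
from h import *
c=get_calibration("scene"); 
print(proj(c,get_state()["position"]), proj(c,[0.593,0.067,0.17]), proj(get_calibration("top"),get_state()["position"]))
print(-c["R"].T@c["t"])
E
```

```text
(np.float64(342.76101411610546), np.float64(160.4818816061848)) (np.float64(356.4547634066191), np.float64(184.5041456243633)) (np.float64(285.8509761393581), np.float64(169.48961089992588))
[1.2660777  0.49591431 0.65733191]
```

```bash
python3 -m handwheel '[[[-2,50,2],[0,0,0],-1],[[-2,95,2],[0,0,0],-1],[[-2,111,2],[0,0,0],-1],[[-2,111,2],[0,0,0],-1],[[-2,111,2],[0,0,0],-1]]'; python3 - <<'E'
from h import *
cv2.imwrite("pics/s2.png",cv2.resize(get_image("scene")[100:280,240:460,::-1],None,fx=3,fy=3,interpolation=cv2.INTER_CUBIC))
E
```

```text
time: 3.9
position: [0.6669, 0.0855, 0.1522]
tcp_rot: [0.554, -0.552, 0.44, -0.441]
ft_force: [-0.3, -0.3, 0.7]
finger_gap: 0.0002
```

View pics/s2.png

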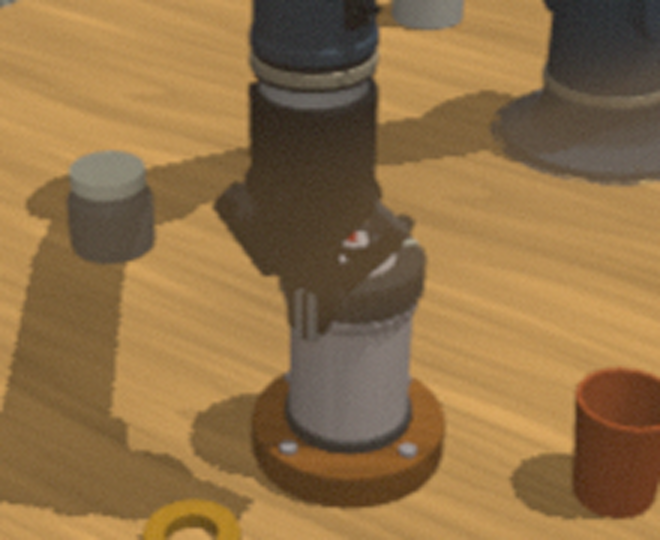

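```bash
python3 -m handwheel '[[[0,0,-7],[0,0,0],-1],[[0,0,-13],[0,0,0],-1],[[0,0,-13],[0,0,0],-1]]'; python3 -m handwheel '[[[0,0,-1],[0,0,0],-1],[[0,0,-2],[0,0,0],-1],[[0,0,-2],[0,0,0],-1]]';python3 -m handwheel '[[[0,0,-1],[0,0,0],-1],[[0,0,-2],[0,0,0],-1],[[0,0,-2],[0,0,0],-1]]'
```

```text
time: 4.25
position: [0.6525, 0.0823, 0.1515]
tcp_rot: [0.553, -0.553, 0.44, -0.441]
ft_force: [0.1, -0.8, -0.3]
finger_gap: -0.0002
time: 4.55
position: [0.6518, 0.0822, 0.1508]
tcp_rot: [0.554, -0.553, 0.44, -0.441]
ft_force: [1.4, -0.2, 1.0]
finger_gap: 0.0001
time: 4.85
position: [0.6515, 0.0822, 0.1512]
tcp_rot: [0.555, -0.552, 0.439, -0.441]
ft_force: [5.7, 1.5, -1.0]
finger_gap: 0.0
```

```bash
python3 -m handwheel '[[[0,0,-1],[0,0,0],-1],[[0,0,-2],[0,0,0],-1]]'; python3 -m handwheel '[[[-8.1,-0.1,-0.6],[0,-8,0],-1],[[-16,-0.1,-2.2],[0,-16,0],-1],[[-23.6,-0.2,-5],[0,-24,0],-1],[[-30.7,-0.3,-8.8],[0,-32,0],-1]]'; python3 m.py r3 0.1695
```

```text
time: 5.05
position: [0.6512, 0.0821, 0.1516]
tcp_rot: [0.556, -0.55, 0.438, -0.442]
ft_force: [10.2, 1.5, -2.2]
finger_gap: -0.0003
time: 5.45
position: [0.6349, 0.1114, 0.1518]
tcp_rot: [0.657, -0.652, 0.267, -0.271]
ft_force: [7.0, 4.4, -1.9]
finger_gap: -0.0002
scene pale [298, 244, 88, 82, 3808] [0.5775 0.0477]
scene pale [298, 115, 64, 45, 1250] [0.6138 0.0507]
scene pale [8, 0, 75, 107, 1004] [0.636  0.1223]
scene pale [51, 0, 64, 93, 972] [0.638  0.1138]
5.55 [0.6335 0.1127 0.1516] [[0.71, 0.006, 0.704], [-0.704, 0.006, 0.71], [0.0, -1.0, 0.008]] [ 0.17  0.56 -0.59  1.67  0.35  1.01 -1.31]
```

View pics/r3.png

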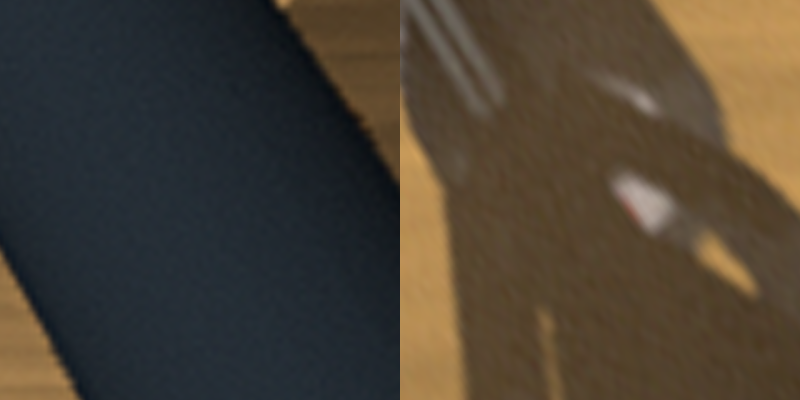

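```bash
python3 -m handwheel '[[[-8.1,-0.1,-0.6],[0,-8,0],-1],[[-16,-0.1,-2.2],[0,-16,0],-1],[[-23.6,-0.2,-5],[0,-24,0],-1],[[-30.7,-0.3,-8.8],[0,-32,0],-1],[[-37.3,-0.3,-13.6],[0,-40,0],-1],[[-43.1,-0.4,-19.2],[0,-48,0],-1],[[-48.1,-0.5,-25.6],[0,-56,0],-1],[[-52.1,-0.5,-32.6],[0,-64,0],-1]]'; cat > st.py <<'E'
from h import *
s=get_state();C=np.array([.592,.067]);d=s["position"][:2]-C;th=np.arctan2(d[1],d[0]);F=s["ft_force"][:2]
M=rot(s["tcp_rot"]).as_matrix();e=np.array([np.cos(th),np.sin(th)]);t=np.array([-e[1],e[0]])
print("t",s["time"],"r",np.hypot(*d).round(4),"th",np.degrees(th).round(1),"zaz",np.degrees(np.arctan2(M[1,2],M[0,2])).round(1),"tilt",np.degrees(np.arccos(-M[2,1])).round(1),"z",s["position"][2].round(4),"Fr",(F@e).round(1),"Ft",(F@t).round(1),s["joints"].round(2))
E
python3 st.py
```

```text
time: 6.35
position: [0.5715, 0.1256, 0.1516]
tcp_rot: [0.698, -0.696, -0.12, 0.119]
ft_force: [1.6, 3.7, -0.3]
finger_gap: -0.0001
t 6.35 r 0.0621 th 109.3 zaz 109.4 tilt 0.2 z 0.1516 Fr 3.0 Ft -2.7 [ 0.35  0.56 -0.88  1.8   0.5   1.02 -0.38]
```

```bash
python3 -m handwheel '[[[0,0,-1.5],[0,0,0],-1],[[0,0,-2],[0,0,0],-1]]'; python3 st.py; python3 -m handwheel '[[[-8.1,-0.1,-0.6],[0,-8,0],-1],[[-16,-0.1,-2.2],[0,-16,0],-1],[[-23.6,-0.2,-5],[0,-24,0],-1],[[-30.7,-0.3,-8.8],[0,-32,0],-1],[[-37.3,-0.3,-13.6],[0,-40,0],-1],[[-43.1,-0.4,-19.2],[0,-48,0],-1]]'; python3 st.py;  python3 m.py r4 0.1695
```

```text
time: 6.55
position: [0.5704, 0.125, 0.1514]
tcp_rot: [0.699, -0.695, -0.116, 0.118]
ft_force: [-4.3, 8.0, 1.4]
finger_gap: 0.0001
t 6.55 r 0.0619 th 110.4 zaz 109.1 tilt 0.3 z 0.1514 Fr 9.0 Ft 1.2 [ 0.35  0.56 -0.88  1.8   0.49  1.02 -0.38]
time: 7.15
position: [0.5356, 0.0913, 0.1516]
tcp_rot: [0.59, -0.587, -0.392, 0.393]
ft_force: [-3.0, 4.1, 2.1]
finger_gap: 0.0001
t 7.15 r 0.0614 th 156.7 zaz 157.4 tilt 0.2 z 0.1516 Fr 4.4 Ft -2.6 [ 0.56  0.59 -1.11  1.89  0.61  1.05  0.38]
top pale [290, 99, 93, 126, 4990] [0.6081 0.0489]
top pale [388, 149, 67, 35, 1505] [0.6066 0.0294]
scene pale [143, 104, 248, 247, 40879] [0.593  0.0681]
scene pale [394, 157, 62, 53, 2282] [0.6017 0.0278]
scene pale [0, 0, 19, 61, 798] [0.6417 0.1323]
scene pale [0, 70, 5, 21, 76] [0.6281 0.1336]
7.25 [0.535  0.0896 0.151 ] [[0.389, -0.006, -0.921], [0.921, 0.001, 0.389], [-0.001, -1.0, 0.006]] [ 0.56  0.59 -1.1   1.89  0.61  1.05  0.38]
```

View pics/r4.png

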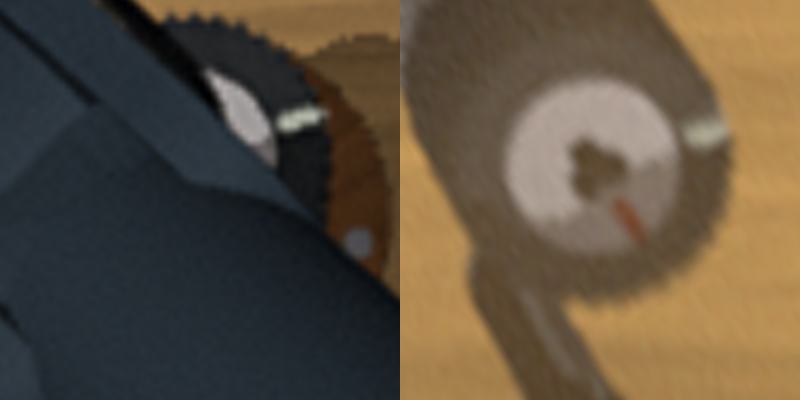

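```bash
python3 -m handwheel '[[[0,0,-1.5],[0,0,0],-1],[[-7.8,-0.1,-2],[0,-8,0],-1],[[-15.4,-0.1,-3.7],[0,-16,0],-1],[[-22.8,-0.2,-6.3],[0,-24,0],-1],[[-29.7,-0.3,-10],[0,-32,0],-1]]'; python3 st.py
```

```text
time: 7.75
position: [0.5318, 0.0585, 0.1513]
tcp_rot: [0.459, -0.456, -0.537, 0.541]
ft_force: [-6.8, 2.3, 3.6]
finger_gap: -0.0003
t 7.75 r 0.0608 th -172.0 zaz -170.6 tilt 0.4 z 0.1513 Fr 6.4 Ft -3.2 [ 0.69  0.67 -1.24  1.9   0.71  1.12  0.9 ]
```

```bash
python3 -m handwheel '[[[0,0,14],[0,0,0],-1],[[0,-35,14],[0,0,0],-1],[[0,-70,14],[0,8,0],-1],[[0,-70,-35],[0,16,0],-1],[[4,-70,-85],[0,24,0],-1],[[5,-70,-135],[0,32,0],-1],[[5,-70,-135],[0,40,0],-1],[[5,-70,-135],[0,48,0],-1]]'; python3 st.py; python3 -m handwheel '[[[0,0,0],[0,8,0],-1],[[0,0,0],[0,16,0],-1],[[0,0,0],[0,24,0],-1],[[0,0,0],[0,32,0],-1],[[0,0,0],[0,40,0],-1],[[0,0,0],[0,48,0],-1],[[0,0,0],[0,56,0],-1],[[0,0,0],[0,64,0],-1]]'; python3 -m handwheel '[[[0,0,0],[0,8,0],-1],[[0,0,0],[0,16,0],-1],[[0,0,0],[0,24,0],-1],[[0,0,0],[0,32,0],-1],[[0,0,0],[0,40,0],-1],[[0,0,0],[0,48,0],-1],[[0,0,0],[0,56,0],-1],[[0,0,0],[0,64,0],-1]]'; python3 st.py; python3 m.py r5 0.170
```

```text
time: 8.55
position: [0.6684, 0.0839, 0.2203]
tcp_rot: [0.64, -0.639, -0.301, 0.303]
ft_force: [-1.1, 0.7, -0.2]
finger_gap: 0.0002
t 8.55 r 0.0782 th 12.5 zaz 140.6 tilt 0.2 z 0.2203 Fr -0.9 Ft 0.9 [ 0.42  0.67 -0.98  1.51  0.57  1.27  0.26]
time: 9.35
position: [0.6673, 0.083, 0.2211]
tcp_rot: [-0.702, 0.703, -0.084, 0.082]
ft_force: [-0.3, 0.4, -0.6]
finger_gap: 0.0
time: 10.15
position: [0.6673, 0.0832, 0.2212]
tcp_rot: [-0.551, 0.553, -0.443, 0.442]
ft_force: [0.6, 0.4, -0.0]
finger_gap: 0.0003
t 10.15 r 0.077 th 12.1 zaz 12.6 tilt 0.2 z 0.2212 Fr 0.7 Ft 0.3 [ 0.14  0.52 -0.48  1.53  0.25  1.16 -1.74]
scene pale [141, 58, 269, 301, 46864] [0.5939 0.0663]
scene pale [0, 0, 18, 115, 907] [0.6391 0.1327]
scene pale [435, 258, 9, 12, 52] [0.5821 0.0243]
10.25 [0.6674 0.0833 0.2214] [[0.224, -0.002, 0.975], [-0.975, -0.001, 0.224], [0.001, -1.0, -0.002]] [ 0.14  0.52 -0.48  1.53  0.25  1.16 -1.73]
```

View pics/r5.png

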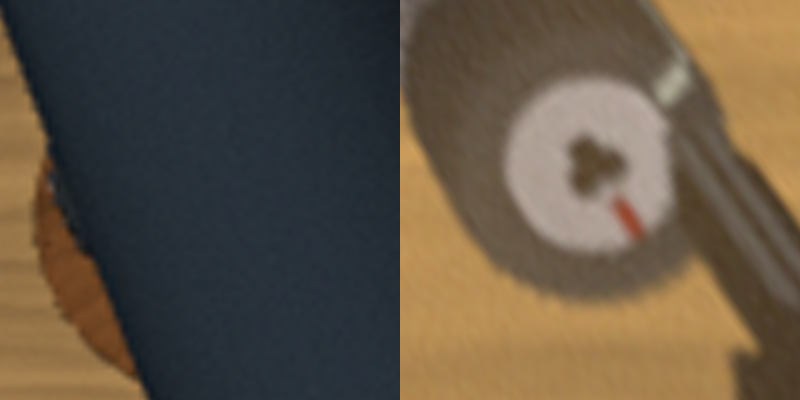

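```bash
python3 -m handwheel '[[[0,40,0],[0,0,0],-1],[[0,69,0],[0,0,0],-1],[[0,69,-8],[0,0,0],-1],[[0,69,-14],[0,0,0],-1],[[0,69,-17],[0,0,0],-1],[[0,69,-20],[0,0,0],-1],[[0,69,-20],[0,0,0],-1]]'; python3 st.py; python3 -m handwheel '[[[-7.9,-0.1,-0.6],[0,-8,0],-1],[[-15.6,-0.1,-2.4],[0,-16,0],-1],[[-23,-0.2,-5.2],[0,-24,0],-1],[[-29.9,-0.3,-9],[0,-32,0],-1],[[-36.3,-0.3,-13.7],[0,-40,0],-1],[[-42,-0.4,-19.3],[0,-48,0],-1],[[-46.8,-0.5,-25.6],[0,-56,0],-1],[[-50.8,-0.5,-32.5],[0,-64,0],-1]]'; python3 st.py
```

```text
time: 10.95
position: [0.6518, 0.08, 0.1554]
tcp_rot: [0.556, -0.551, 0.438, -0.442]
ft_force: [7.0, 1.4, -3.2]
finger_gap: 0.0001
t 10.95 r 0.0612 th 12.3 zaz 13.0 tilt 0.6 z 0.1554 Fr 7.1 Ft -0.1 [ 0.14  0.55 -0.47  1.64  0.28  1.01 -1.76]
time: 11.75
position: [0.6082, 0.1265, 0.1562]
tcp_rot: [0.706, -0.699, 0.074, -0.08]
ft_force: [5.1, 8.5, -3.7]
finger_gap: -0.0003
t 11.75 r 0.0617 th 74.8 zaz 77.5 tilt 0.7 z 0.1562 Fr 9.5 Ft -2.7 [ 0.26  0.56 -0.75  1.72  0.44  1.02 -0.86]
```

```bash
python3 -m handwheel '[[[-7.9,0,-0.6],[0,-8,0],-1],[[-15.6,0,-2.4],[0,-16,0],-1],[[-23,0,-5.2],[0,-24,0],-1],[[-29.9,0,-9],[0,-32,0],-1],[[-36.3,0,-13.7],[0,-40,0],-1],[[-42,0,-19.3],[0,-48,0],-1],[[-46.8,0,-25.6],[0,-56,0],-1],[[-50.8,0,-32.5],[0,-64,0],-1]]'; python3 st.py;python3 -m handwheel '[[[-7.9,0,-0.8],[0,-8,0],-1],[[-15.6,0,-2.8],[0,-16,0],-1],[[-23,0,-5.6],[0,-24,0],-1],[[-29.9,0,-9.5],[0,-32,0],-1],[[-36.3,0,-14.2],[0,-40,0],-1],[[-42,0,-19.7],[0,-48,0],-1]]'; python3 st.py; python3 m.py r6 0.1715
```

```text
time: 12.55
position: [0.5462, 0.1076, 0.1558]
tcp_rot: [0.639, -0.634, -0.309, 0.307]
ft_force: [-6.6, 11.2, 4.0]
finger_gap: -0.0002
t 12.55 r 0.0612 th 138.4 zaz 141.6 tilt 0.5 z 0.1558 Fr 12.3 Ft -4.0 [ 0.5   0.58 -1.06  1.86  0.58  1.05  0.11]
time: 13.15
position: [0.5321, 0.0583, 0.1549]
tcp_rot: [0.459, -0.455, -0.537, 0.542]
ft_force: [-14.4, 2.0, 8.9]
finger_gap: -0.0
t 13.15 r 0.0605 th -171.8 zaz -170.5 tilt 0.5 z 0.1549 Fr 13.9 Ft -4.1 [ 0.7   0.68 -1.27  1.9   0.72  1.14  0.9 ]
top pale [35, 433, 33, 29, 226] [0.5368 0.1215]
top pale [0, 398, 7, 8, 31] [0.5475 0.1333]
top pale [28, 426, 4, 4, 11] [0.5412 0.1266]
top pale [20, 418, 4, 4, 11] [0.5431 0.1287]
scene pale [139, 96, 250, 254, 42782] [0.5936 0.0685]
scene pale [138, 324, 63, 63, 2443] [0.5592 0.0912]
scene pale [0, 0, 21, 52, 622] [0.6432 0.1323]
scene pale [0, 86, 3, 24, 54] [0.6236 0.1338]
13.25 [0.5324 0.0561 0.154 ] [[-0.159, -0.01, -0.987], [0.987, -0.003, -0.159], [-0.001, -1.0, 0.011]] [ 0.71  0.68 -1.27  1.89  0.72  1.14  0.89]
```

View pics/r6.png

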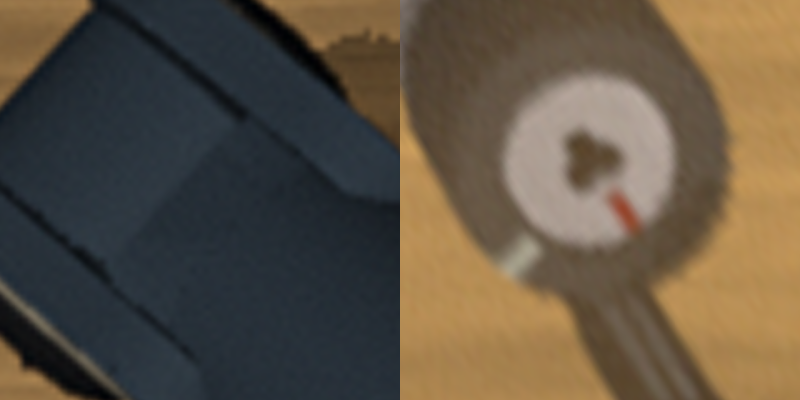

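```bash
python3 -m handwheel '[[[0,0,16],[0,0,0],-1],[[0,-35,16],[0,0,0],-1],[[0,-70,16],[0,8,0],-1],[[0,-70,-33],[0,16,0],-1],[[4,-70,-83],[0,24,0],-1],[[5,-70,-131],[0,32,0],-1],[[5,-70,-131],[0,40,0],-1],[[5,-70,-131],[0,48,0],-1]]'; python3 st.py; python3 -m handwheel '[[[0,0,0],[0,8,0],-1],[[0,0,0],[0,16,0],-1],[[0,0,0],[0,24,0],-1],[[0,0,0],[0,32,0],-1],[[0,0,0],[0,40,0],-1],[[0,0,0],[0,48,0],-1],[[0,0,0],[0,56,0],-1],[[0,0,0],[0,64,0],-1]]'; python3 -m handwheel '[[[0,0,0],[0,8,0],-1],[[0,0,0],[0,16,0],-1],[[0,0,0],[0,24,0],-1],[[0,0,0],[0,32,0],-1],[[0,0,0],[0,40,0],-1],[[0,0,0],[0,48,0],-1],[[0,0,0],[0,56,0],-1],[[0,0,0],[0,64,0],-1]]'; python3 st.py; python3 m.py r7 0.1725
```

```text
time: 14.05
position: [0.6675, 0.0821, 0.2243]
tcp_rot: [-0.639, 0.639, 0.303, -0.302]
ft_force: [-0.9, 0.3, -0.4]
finger_gap: 0.0002
t 14.05 r 0.077 th 11.3 zaz 140.7 tilt 0.1 z 0.2243 Fr -0.9 Ft 0.5 [ 0.44  0.67 -0.99  1.51  0.57  1.28  0.26]
time: 14.85
position: [0.6665, 0.0815, 0.2252]
tcp_rot: [-0.702, 0.702, -0.081, 0.083]
ft_force: [-1.5, -0.8, 0.8]
finger_gap: 0.0003
time: 15.65
position: [0.6664, 0.0816, 0.2252]
tcp_rot: [0.553, -0.552, 0.441, -0.442]
ft_force: [-0.8, 1.0, 0.4]
finger_gap: -0.0001
t 15.65 r 0.0759 th 11.1 zaz 12.7 tilt 0.1 z 0.2252 Fr -0.6 Ft 1.1 [ 0.15  0.51 -0.49  1.53  0.26  1.16 -1.74]
top pale [129, 356, 13, 18, 154] [0.5569 0.1001]
scene pale [136, 92, 251, 251, 42551] [0.595  0.0694]
scene pale [133, 319, 65, 65, 2459] [0.5604 0.092 ]
scene pale [0, 0, 15, 63, 497] [0.6433 0.1326]
scene pale [0, 84, 3, 15, 31] [0.6252 0.1338]
scene red [307, 285, 6, 8, 22] [0.5759 0.0565]
15.75 [0.6665 0.0817 0.2252] [[0.225, 0.003, 0.974], [-0.974, -0.0, 0.225], [0.001, -1.0, 0.002]] [ 0.15  0.51 -0.49  1.53  0.26  1.16 -1.73]
```

View pics/r7.png

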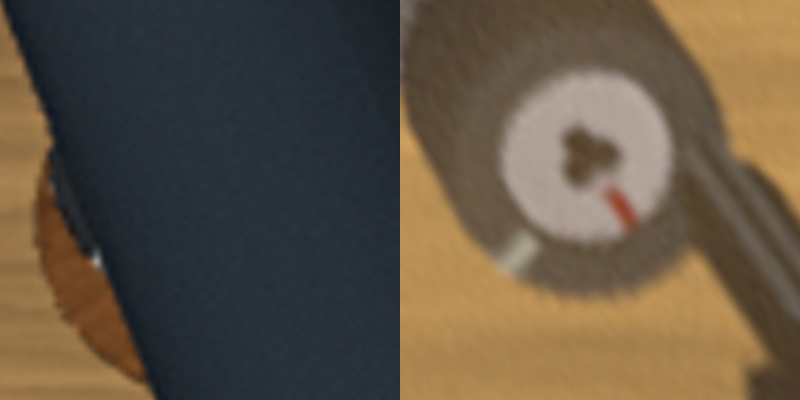

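```bash
python3 -m handwheel '[[[-2,40,0],[0,0,0],-1],[[-2,71,0],[0,0,0],-1],[[-2,71,-8],[0,0,0],-1],[[-2,71,-13],[0,0,0],-1],[[-2,71,-16],[0,0,0],-1],[[-2,71,-19],[0,0,0],-1],[[-2,71,-19],[0,0,0],-1]]'; python3 st.py; python3 -m handwheel '[[[-7.9,-0.1,-0.6],[0,-8,0],-1],[[-15.6,-0.1,-2.4],[0,-16,0],-1],[[-23,-0.2,-5.2],[0,-24,0],-1],[[-29.9,-0.3,-9],[0,-32,0],-1],[[-36.3,-0.3,-13.7],[0,-40,0],-1],[[-42,-0.4,-19.3],[0,-48,0],-1],[[-46.8,-0.5,-25.6],[0,-56,0],-1],[[-50.8,-0.5,-32.5],[0,-64,0],-1]]'; python3 st.py
```

```text
time: 16.45
position: [0.6516, 0.0803, 0.1555]
tcp_rot: [0.557, -0.55, 0.437, -0.443]
ft_force: [8.7, 1.8, -5.3]
finger_gap: -0.0001
t 16.45 r 0.0611 th 12.6 zaz 13.0 tilt 0.7 z 0.1555 Fr 8.8 Ft -0.2 [ 0.15  0.55 -0.48  1.65  0.29  1.   -1.77]
time: 17.25
position: [0.6071, 0.1269, 0.1561]
tcp_rot: [0.707, -0.699, 0.074, -0.08]
ft_force: [5.4, 8.7, -4.6]
finger_gap: -0.0002
t 17.25 r 0.0617 th 75.9 zaz 77.5 tilt 0.8 z 0.1561 Fr 9.7 Ft -3.1 [ 0.27  0.56 -0.77  1.72  0.44  1.02 -0.87]
```

```bash
python3 -m handwheel '[[[-7.9,-0.1,-0.5],[0,-8,0],-1],[[-15.6,-0.1,-2.2],[0,-16,0],-1],[[-23,-0.2,-4.9],[0,-24,0],-1],[[-29.9,-0.3,-8.6],[0,-32,0],-1],[[-36.3,-0.3,-13.2],[0,-40,0],-1],[[-42,-0.4,-18.7],[0,-48,0],-1],[[-46.8,-0.5,-24.9],[0,-56,0],-1],[[-50.8,-0.5,-31.7],[0,-64,0],-1]]'; python3 st.py;python3 -m handwheel '[[[-7.9,0,-0.6],[0,-8,0],-1],[[-15.6,0,-2.3],[0,-16,0],-1],[[-23,0,-5],[0,-24,0],-1],[[-29.9,0,-8.7],[0,-32,0],-1],[[-36.3,0,-13.3],[0,-40,0],-1],[[-42,0,-18.8],[0,-48,0],-1]]'; python3 st.py; python3 m.py r8 0.1735
```

```text
time: 18.05
position: [0.5457, 0.1072, 0.1558]
tcp_rot: [0.639, -0.635, -0.309, 0.306]
ft_force: [-5.8, 8.5, 0.5]
finger_gap: -0.0002
t 18.05 r 0.0613 th 139.0 zaz 141.6 tilt 0.4 z 0.1558 Fr 9.9 Ft -2.6 [ 0.51  0.59 -1.07  1.86  0.59  1.05  0.1 ]
time: 18.65
position: [0.5319, 0.0593, 0.1552]
tcp_rot: [0.458, -0.456, -0.538, 0.541]
ft_force: [-10.6, 1.6, 7.2]
finger_gap: -0.0003
t 18.65 r 0.0606 th -172.7 zaz -170.5 tilt 0.3 z 0.1552 Fr 10.4 Ft -2.9 [ 0.71  0.69 -1.28  1.9   0.73  1.14  0.88]
top pale [4, 415, 77, 68, 716] [0.5369 0.1243]
scene pale [137, 59, 274, 278, 43058] [0.5971 0.0674]
scene pale [0, 0, 20, 48, 689] [0.6433 0.1321]
scene pale [0, 111, 1, 4, 4] [0.6199 0.134 ]
scene pale [0, 99, 1, 3, 3] [0.623 0.134]
18.75 [0.5321 0.0574 0.1545] [[-0.159, -0.007, -0.987], [0.987, -0.002, -0.159], [-0.001, -1.0, 0.007]] [ 0.71  0.69 -1.28  1.9   0.73  1.14  0.88]
```

View pics/r8.png

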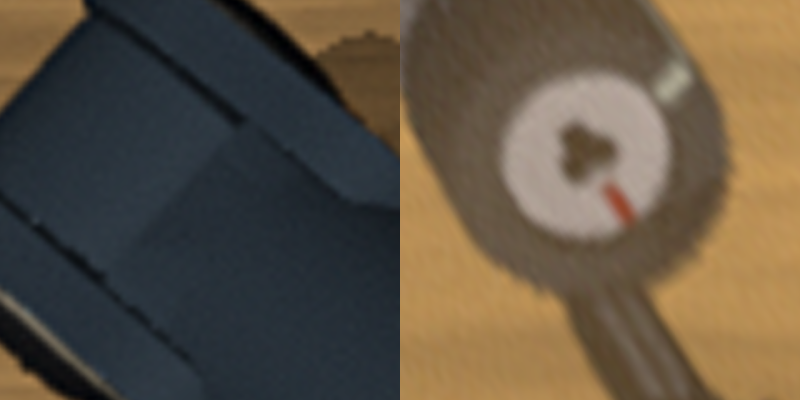

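```bash
python3 -m handwheel '[[[0,0,16],[0,0,0],-1],[[0,-35,16],[0,0,0],-1],[[0,-70,16],[0,8,0],-1],[[0,-70,-33],[0,16,0],-1],[[4,-70,-83],[0,24,0],-1],[[5,-70,-131],[0,32,0],-1],[[5,-70,-131],[0,40,0],-1],[[5,-70,-131],[0,48,0],-1]]'; python3 st.py; python3 -m handwheel '[[[0,0,0],[0,8,0],-1],[[0,0,0],[0,16,0],-1],[[0,0,0],[0,24,0],-1],[[0,0,0],[0,32,0],-1],[[0,0,0],[0,40,0],-1],[[0,0,0],[0,48,0],-1],[[0,0,0],[0,56,0],-1],[[0,0,0],[0,64,0],-1]]'; python3 -m handwheel '[[[0,0,0],[0,8,0],-1],[[0,0,0],[0,16,0],-1],[[0,0,0],[0,24,0],-1],[[0,0,0],[0,32,0],-1],[[0,0,0],[0,40,0],-1],[[0,0,0],[0,48,0],-1],[[0,0,0],[0,56,0],-1],[[0,0,0],[0,64,0],-1]]'; python3 st.py
```

```text
time: 19.55
position: [0.6658, 0.0835, 0.2249]
tcp_rot: [-0.639, 0.639, 0.303, -0.302]
ft_force: [0.2, 1.0, 0.5]
finger_gap: 0.0
t 19.55 r 0.0756 th 12.6 zaz 140.7 tilt 0.1 z 0.2249 Fr 0.4 Ft 0.9 [ 0.44  0.67 -1.    1.51  0.57  1.28  0.25]
time: 20.35
position: [0.6648, 0.0828, 0.2257]
tcp_rot: [0.702, -0.702, 0.081, -0.083]
ft_force: [0.6, -0.5, -0.2]
finger_gap: -0.0001
time: 21.15
position: [0.6648, 0.083, 0.2258]
tcp_rot: [0.553, -0.551, 0.441, -0.442]
ft_force: [0.1, -1.0, -0.5]
finger_gap: 0.0002
t 21.15 r 0.0745 th 12.4 zaz 12.7 tilt 0.2 z 0.2258 Fr -0.1 Ft -1.0 [ 0.15  0.51 -0.5   1.53  0.26  1.16 -1.74]
```

Stroke 4 will be 128°, then I'll check.

```bash
python3 -m handwheel '[[[0,40,0],[0,0,0],-1],[[0,69,0],[0,0,0],-1],[[0,69,-8],[0,0,0],-1],[[0,69,-12],[0,0,0],-1],[[0,69,-15],[0,0,0],-1],[[0,69,-17.5],[0,0,0],-1],[[0,69,-17.5],[0,0,0],-1]]'; python3 st.py; python3 -m handwheel '[[[-7.9,-0.1,-0.6],[0,-8,0],-1],[[-15.6,-0.1,-2.4],[0,-16,0],-1],[[-23,-0.2,-5.2],[0,-24,0],-1],[[-29.9,-0.3,-9],[0,-32,0],-1],[[-36.3,-0.3,-13.7],[0,-40,0],-1],[[-42,-0.4,-19.3],[0,-48,0],-1],[[-46.8,-0.5,-25.6],[0,-56,0],-1],[[-50.8,-0.5,-32.5],[0,-64,0],-1]]'; python3 st.py;  python3 -m handwheel '[[[-7.9,-0.1,-0.5],[0,-8,0],-1],[[-15.6,-0.1,-2.2],[0,-16,0],-1],[[-23,-0.2,-4.9],[0,-24,0],-1],[[-29.9,-0.3,-8.6],[0,-32,0],-1],[[-36.3,-0.3,-13.2],[0,-40,0],-1],[[-42,-0.4,-18.7],[0,-48,0],-1],[[-46.8,-0.5,-24.9],[0,-56,0],-1],[[-50.8,-0.5,-31.7],[0,-64,0],-1]]'; python3 st.py; python3 m.py r9 0.1745
```

```text
time: 21.85
position: [0.6517, 0.0801, 0.1576]
tcp_rot: [0.557, -0.55, 0.437, -0.443]
ft_force: [9.0, 1.9, -4.5]
finger_gap: 0.0
t 21.85 r 0.0611 th 12.3 zaz 13.0 tilt 0.7 z 0.1576 Fr 9.2 Ft -0.1 [ 0.15  0.55 -0.49  1.64  0.29  1.01 -1.77]
time: 22.65
position: [0.607, 0.1269, 0.1583]
tcp_rot: [0.707, -0.699, 0.074, -0.08]
ft_force: [4.2, 9.5, -4.7]
finger_gap: 0.0002
t 22.65 r 0.0618 th 76.0 zaz 77.5 tilt 0.8 z 0.1583 Fr 10.2 Ft -1.8 [ 0.28  0.56 -0.77  1.72  0.45  1.03 -0.87]
time: 23.45
position: [0.5456, 0.107, 0.1579]
tcp_rot: [0.639, -0.635, -0.309, 0.306]
ft_force: [-5.8, 7.8, 0.6]
finger_gap: 0.0002
t 23.45 r 0.0613 th 139.2 zaz 141.5 tilt 0.4 z 0.1579 Fr 9.5 Ft -2.2 [ 0.52  0.59 -1.08  1.86  0.59  1.06  0.1 ]
top pale [234, 100, 150, 161, 10856] [0.6069 0.0544]
scene pale [86, 95, 284, 227, 33779] [0.5974 0.0723]
scene pale [0, 0, 19, 48, 606] [0.6435 0.1322]
scene pale [43, 167, 21, 35, 185] [0.6018 0.1208]
scene pale [269, 237, 15, 13, 113] [0.5876 0.0652]
23.55 [0.5447 0.106  0.1576] [[0.625, -0.002, -0.78], [0.78, 0.005, 0.625], [0.003, -1.0, 0.005]] [ 0.52  0.59 -1.08  1.86  0.59  1.06  0.1 ]
```

View pics/r9.png

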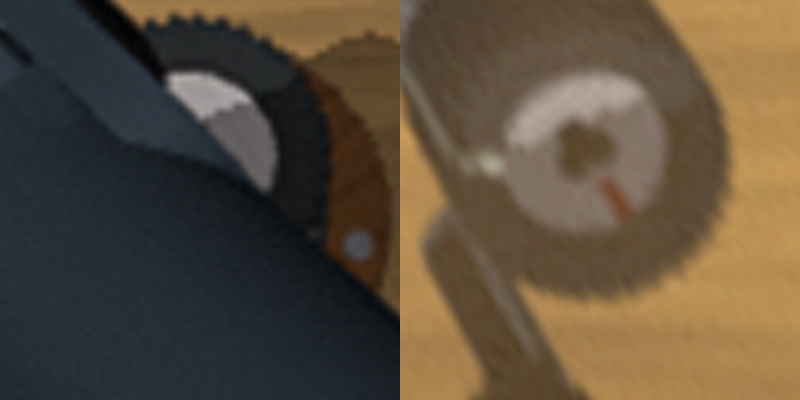

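```bash
python3 -m handwheel '[[[0,0,16],[0,0,0],-1],[[0,-35,16],[0,0,0],-1],[[0,-70,16],[0,8,0],-1],[[20,-70,-24],[0,16,0],-1],[[40,-70,-64],[0,24,0],-1],[[58,-70,-104],[0,32,0],-1],[[58,-70,-104],[0,40,0],-1],[[58,-70,-104],[0,48,0],-1]]'; python3 -m handwheel '[[[0,0,0],[0,8,0],-1],[[0,0,0],[0,16,0],-1],[[0,0,0],[0,24,0],-1],[[0,0,0],[0,32,0],-1],[[0,0,0],[0,40,0],-1],[[0,0,0],[0,48,0],-1],[[0,0,0],[0,56,0],-1],[[0,0,0],[0,64,0],-1]]'; python3 -m handwheel '[[[0,0,0],[0,8,0],-1],[[0,0,0],[0,16,0],-1],[[0,0,0],[0,16,0],-1]]'; python3 st.py; python3 m.py r10 0.1745
```

```text
time: 24.35
position: [0.6661, 0.0807, 0.2263]
tcp_rot: [-0.707, 0.707, 0.016, -0.015]
ft_force: [-1.1, -0.1, 0.4]
finger_gap: 0.0001
time: 25.15
position: [0.665, 0.0814, 0.2272]
tcp_rot: [0.608, -0.608, 0.36, -0.362]
ft_force: [-0.2, 0.0, -0.2]
finger_gap: -0.0004
time: 25.45
position: [0.665, 0.0816, 0.2273]
tcp_rot: [0.554, -0.553, 0.439, -0.441]
ft_force: [-0.7, 0.3, -0.3]
finger_gap: 0.0002
t 25.45 r 0.0744 th 11.3 zaz 13.0 tilt 0.2 z 0.2273 Fr -0.7 Ft 0.4 [ 0.17  0.52 -0.53  1.53  0.28  1.17 -1.75]
top pale [64, 196, 32, 28, 662] [0.5954 0.114 ]
scene pale [0, 78, 378, 253, 42350] [0.5962 0.0742]
scene pale [0, 0, 20, 45, 616] [0.6438 0.1321]
scene pale [463, 300, 13, 22, 140] [0.5701 0.0169]
scene red [301, 276, 2, 1, 2] [0.579  0.0586]
25.55 [0.6649 0.0816 0.2266] [[0.228, 0.002, 0.974], [-0.974, -0.0, 0.228], [0.001, -1.0, 0.002]] [ 0.18  0.52 -0.53  1.53  0.28  1.17 -1.75]
```

View pics/r10.png

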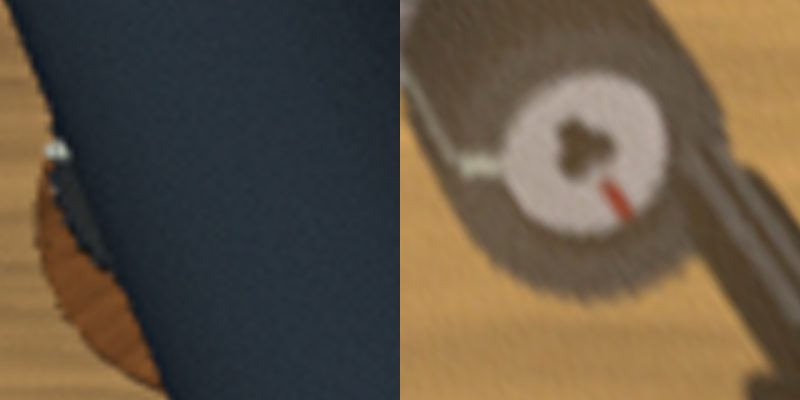

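```bash
python3 -m handwheel '[[[-2,40,0],[0,0,0],-1],[[-2,70,0],[0,0,0],-1],[[-2,70,-8],[0,0,0],-1],[[-2,70,-12],[0,0,0],-1],[[-2,70,-15],[0,0,0],-1],[[-2,70,-17.5],[0,0,0],-1],[[-2,70,-17.5],[0,0,0],-1]]'; python3 st.py; python3 -m handwheel '[[[-7.9,-0.1,-0.6],[0,-8,0],-1],[[-15.6,-0.1,-2.4],[0,-16,0],-1],[[-23,-0.2,-5.2],[0,-24,0],-1],[[-29.9,-0.3,-9],[0,-32,0],-1],[[-36.3,-0.3,-13.7],[0,-40,0],-1],[[-42,-0.4,-19.3],[0,-48,0],-1],[[-46.8,-0.5,-25.6],[0,-56,0],-1],[[-50.8,-0.5,-32.5],[0,-64,0],-1]]'; python3 st.py;  python3 -m handwheel '[[[-7.9,-0.1,-0.5],[0,-8,0],-1],[[-15.6,-0.1,-2.2],[0,-16,0],-1],[[-23,-0.2,-4.9],[0,-24,0],-1],[[-29.9,-0.3,-8.6],[0,-32,0],-1],[[-36.3,-0.3,-13.2],[0,-40,0],-1],[[-42,-0.4,-18.7],[0,-48,0],-1]]'; python3 st.py; python3 m.py r11 0.1755
```

```text
time: 26.25
position: [0.6516, 0.0803, 0.1583]
tcp_rot: [0.557, -0.55, 0.437, -0.443]
ft_force: [8.4, 2.2, -6.0]
finger_gap: -0.0001
t 26.25 r 0.0611 th 12.6 zaz 13.0 tilt 0.7 z 0.1583 Fr 8.6 Ft 0.3 [ 0.17  0.55 -0.52  1.64  0.31  1.02 -1.79]
time: 27.05
position: [0.6068, 0.1269, 0.1589]
tcp_rot: [0.706, -0.699, 0.074, -0.08]
ft_force: [4.7, 8.6, -4.1]
finger_gap: 0.0001
t 27.05 r 0.0617 th 76.1 zaz 77.5 tilt 0.8 z 0.1589 Fr 9.5 Ft -2.5 [ 0.3   0.57 -0.8   1.72  0.47  1.04 -0.88]
time: 27.65
position: [0.5581, 0.1183, 0.1587]
tcp_rot: [0.676, -0.671, -0.218, 0.214]
ft_force: [-3.5, 9.2, -1.8]
finger_gap: -0.0002
t 27.65 r 0.0615 th 123.4 zaz 125.6 tilt 0.5 z 0.1587 Fr 9.6 Ft -2.2 [ 0.46  0.59 -1.03  1.83  0.57  1.06 -0.17]
top pale [225, 102, 159, 159, 10668] [0.6056 0.0542]
scene pale [146, 103, 220, 214, 27365] [0.5964 0.0703]
scene pale [316, 362, 29, 34, 653] [0.5535 0.0516]
scene pale [0, 0, 17, 39, 469] [0.6442 0.1324]
27.75 [0.5571 0.1176 0.1584] [[0.816, -0.0, -0.578], [0.578, 0.007, 0.816], [0.004, -1.0, 0.006]] [ 0.47  0.59 -1.03  1.83  0.57  1.06 -0.17]
```

View pics/r11.png

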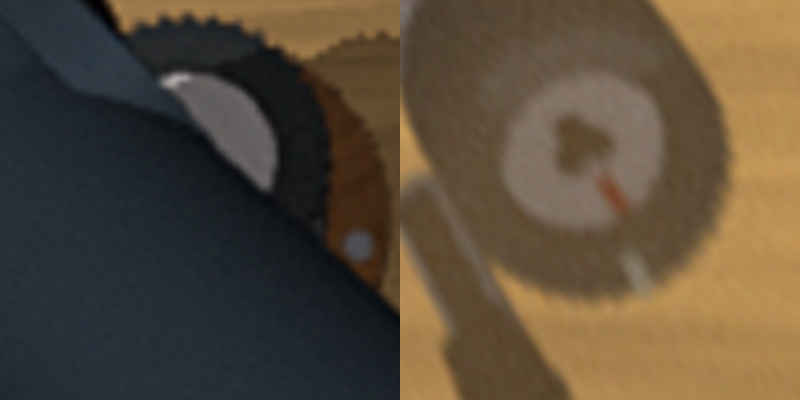

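```bash
python3 -m handwheel '[[[-5.4,0,-0.3],[0,-5.5,0],-1],[[-10.8,0,-1],[0,-11,0],-1],[[-10.8,0,-1],[0,-11,0],-1]]'; python3 st.py; python3 -m handwheel '[[[0,0,10],[0,0,0],-1],[[0,0,20],[0,0,0],-1],[[0,-40,20],[0,0,0],-1],[[0,-80,20],[0,0,0],-1],[[0,-100,20],[0,0,0],-1],[[0,-100,20],[0,0,0],-1]]'; python3 st.py; python3 m.py r12 0.176
```

```text
time: 28.05
position: [0.5485, 0.1103, 0.1583]
tcp_rot: [0.652, -0.648, -0.278, 0.277]
ft_force: [-6.0, 6.9, 1.8]
finger_gap: 0.0002
t 28.05 r 0.0614 th 135.1 zaz 136.3 tilt 0.3 z 0.1583 Fr 9.2 Ft -0.7 [ 0.51  0.6  -1.08  1.85  0.6   1.07  0.  ]
time: 28.65
position: [0.538, 0.1208, 0.2602]
tcp_rot: [-0.65, 0.652, 0.279, -0.274]
ft_force: [0.4, 0.4, -0.4]
finger_gap: 0.0002
t 28.65 r 0.0762 th 135.1 zaz 136.0 tilt 0.4 z 0.2602 Fr -0.0 Ft -0.6 [ 0.57  0.48 -1.18  1.75  0.48  1.22  0.07]
top pale [161, 102, 224, 231, 26551] [0.5985 0.0634]
top pale [328, 328, 39, 51, 819] [0.56   0.0469]
scene pale [144, 91, 220, 220, 26901] [0.599  0.0704]
scene pale [342, 347, 26, 34, 566] [0.5565 0.0454]
scene pale [0, 0, 13, 35, 376] [0.6444 0.1326]
scene pale [0, 84, 1, 11, 11] [0.6257 0.134 ]
28.75 [0.5364 0.1193 0.2565] [[0.695, 0.001, -0.719], [0.719, -0.002, 0.695], [-0.0, -1.0, -0.002]] [ 0.57  0.48 -1.18  1.76  0.48  1.22  0.07]
```

View pics/r12.png

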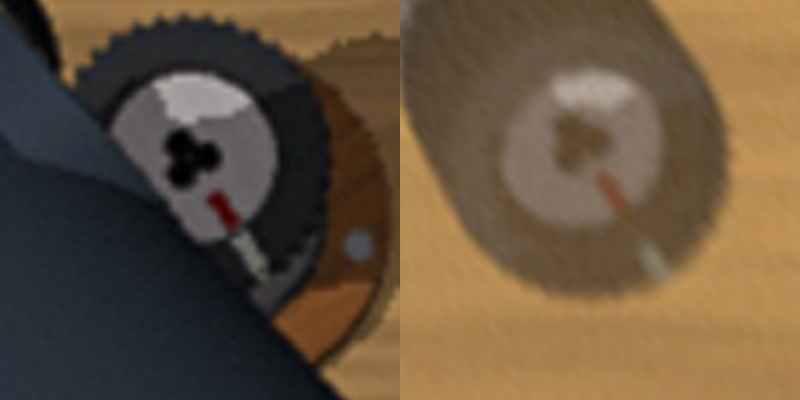

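```bash
python3 -m handwheel '[[[0,-45,0],[0,0,0],-1],[[0,-60,0],[0,0,0],-1],[[50,-60,0],[0,0,0],-1],[[-100,-60,-60],[0,0,0],-1],[[-150,-60,-120],[0,0,0],-1],[[-200,-60,-170],[0,0,0],-1],[[-220,-60,-200],[0,0,0],-1],[[-220,-60,-200],[0,0,0],-1]]'; python3 st.py
```

```text
time: 29.55
position: [0.5312, -0.0913, 0.315]
tcp_rot: [-0.651, 0.651, 0.276, -0.277]
ft_force: [1.8, -0.5, -0.3]
finger_gap: 0.0005
t 29.55 r 0.1696 th -111.0 zaz 136.0 tilt 0.1 z 0.315 Fr -0.1 Ft 1.9 [ 1.03  0.43 -1.25  1.7   0.42  1.33  0.5 ]
```

```bash
python3 -m handwheel '[[[-80,0,120],[0,0,0],-1],[[-80,0,120],[0,0,0],-1],[[-80,0,120],[0,0,0],-1],[[-80,0,120],[0,0,0],-1]]'; python3 m.py r13 0.176; python3 - <<'E'
from h import *
for n in("top","scene"): cv2.imwrite(f"pics/{n}13.png",get_image(n)[60:360,160:560,::-1])
cv2.imwrite("pics/b13.png",np.hstack([cv2.imread(f"pics/{n}13.png") for n in("top","scene")]))
for t in ["beaker","tub","spare_ring","rib"]:
    for c in ("scene","top"): print(t,c,search_frame(c,t)[:2])
E
```

```text
time: 29.95
position: [0.3873, -0.0637, 0.3146]
tcp_rot: [-0.651, 0.652, 0.273, -0.277]
ft_force: [-0.4, -0.5, 0.9]
finger_gap: -0.0001
top pale [149, 103, 238, 239, 38268] [0.5935 0.0679]
top pale [323, 323, 50, 68, 1697] [0.5594 0.0465]
top pale [236, 486, 38, 42, 1209] [0.5214 0.0704]
top red [293, 271, 40, 50, 929] [0.5744 0.0556]
scene pale [137, 93, 235, 228, 34997] [0.5973 0.0707]
scene pale [331, 337, 43, 50, 1574] [0.5577 0.046 ]
scene pale [0, 0, 15, 32, 370] [0.6448 0.1325]
scene pale [0, 89, 1, 7, 7] [0.625 0.134]
30.05 [ 0.388  -0.0642  0.3152] [[0.698, -0.003, -0.716], [0.716, -0.007, 0.698], [-0.007, -1.0, -0.003]] [ 1.48 -0.1  -1.29  1.97 -0.1   1.2   1.03]
beaker scene [{'xyz': [0.5425, 0.2573, 0.0658], 'p': 0.62}]
beaker top [{'xyz': [0.5261, 0.2594, 0.0418], 'p': 0.56}]
tub scene [{'xyz': [0.4908, -0.253, 0.0528], 'p': 0.95}, {'xyz': [0.6244, 0.0857, 0.0856], 'p': 0.65}]
tub top [{'xyz': [0.4686, -0.2663, 0.08], 'p': 0.93}]
spare_ring scene [{'xyz': [0.7514, 0.0409, 0.014], 'p': 0.8}]
spare_ring top [{'xyz': [0.7451, 0.0428, 0.012], 'p': 0.58}]
rib scene [{'xyz': [0.627, 0.0892, 0.0899], 'p': 0.73}, {'xyz': [0.7744, -0.1892, 0.0133], 'p': 0.72}]
rib top [{'xyz': [0.7661, -0.1935, 0.0105], 'p': 0.92}]
```

View pics/r13.png

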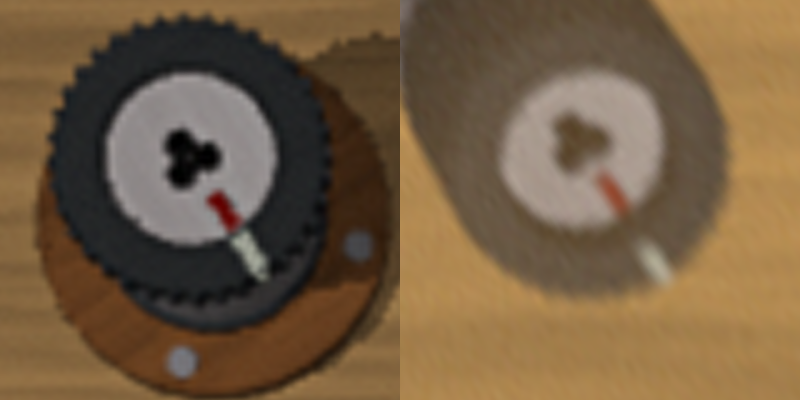

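View pics/b13.png

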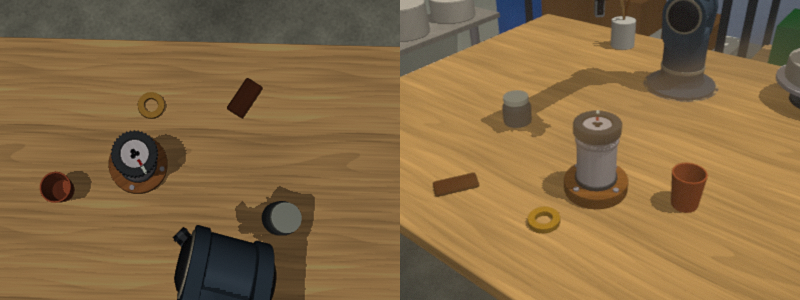

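```bash
python3 -m handwheel '[[[0,0,0],[0,0,0],-1],[[0,0,0],[0,0,0],-1]]'; python3 -c "
from cell import *
s=get_state();print(s['qd'].round(3),s['ft_force']); print(close_job())"
```

```text
time: 30.75
position: [0.3903, -0.0635, 0.3162]
tcp_rot: [0.651, -0.651, -0.276, 0.276]
ft_force: [0.0, -0.5, 0.0]
finger_gap: 0.0002
[ 0.002 -0.005  0.001  0.001  0.     0.     0.   ] [ 0.01290773 -0.51300787  0.03283543]
the job is handed in; nothing more can be done
None
```

The ring now stands two full turns past its first meeting with the red line, as far as my camera checks can show. I handed the job in at about 31 s of the 72 s allowed.

- **How it was turned:** I pressed the shut fingertips against the knurled rim with about 3–14 N. I carried them anticlockwise round the ring in five strokes, lifting over to return between strokes and reading the white mark in the camera pictures.
- **Ring position:** The mark went from about -67° through 76°, 105°, 290°, 464° and 597° to about 720° (0° is the first meeting with the red line). In the last top view the white mark is at about 212° and the red line at about 212°, so they line up. The scene view shows the same.
- **Other objects:** The beaker, tub, brass ring and rib were found within about 5 mm of their starting readings, roughly the detector's own accuracy.
- **Arm:** At hand-in it was clear of everything, with wrist force near zero and the joints at rest.
- **Disagreements:** My finger sweeps add up to about 774°, against about 787° of ring turn read from the images. Most of the gap comes from one reading (105°) where the gripper partly hid the mark. It is far too small to be a miscounted turn. The detector also wrongly reported the extruder as a tub or rib at times, which I ignored after checking the picture.

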